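# Bring the pink medicine pot to the collection mark and set the pointer to ready

### The arm

A 7-joint arm with a two-finger parallel gripper is mounted at the origin on the work surface. World frame = base frame: x ahead of the robot, y to its left, z up, the work surface at z = 0. Lengths are in m, angles in degrees, forces in N, time in s.
With the tool pointing down it reaches from about 0.425 to 0.875 m from the base axis. Payload 4.7 kg.
Tool frame: the origin (TCP) lies at the very end of the fingers, on their centre line; the grasp point (between the pads) lies 19 mm behind it; z points along the fingers, y is the direction in which the jaws open and shut (so a half turn about z gives the same grasp; the last joint's range is limited). The gripper opens to 87 mm and grips with 3 to 60 N. Pads are 19 mm wide; open, the fingers measure 117 mm over their backs; the gripper's body (75 mm by 190 mm) begins 51 mm behind the grasp point.
Start: joints at [66.87, 18.392, -4.016, 83.108, 1.295, 78.541, -3.26], TCP at [0.264, -0.594, 0.223] pointing down, gripper open.
Joint ranges: [-163.93, 163.93], [-17.29, 119.83], [-79.2, 71.16], [3.27, 140.29], [-89.18, 269.18], [5.43, 117.66], [-154.24, 154.24]. Speed limits (degrees/s): [147.25, 147.25, 180, 180, 180, 180, 180].

### API

Orientations are given as [roll, pitch, yaw] about the fixed x, y, z axes, in that order (R = Rz(yaw) Ry(pitch) Rx(roll)).
In Python, from cell import sensors, imaging, ticket gives the robot as it stands.
- The arm moves only by the tool carry_out, never from a script. Its argument "plan" is a list of rows, each an object of numbers: "fingers": the closure, from -1 (fully open) to 1 (shut); "dx", "dy", "dz": the shift along the tool's x, y, z normalised to -1 to 1, where 1 is 0.03 m; "rx", "ry", "rz": the turn, a rotation vector about the tool's x, y, z normalised to -1 to 1, where 1 is 10 degrees. A call has 1 to 12 rows; each row shifts and turns the commanded pose from where the row before left it, along the tool's axes as they then stand; what a row does not reach is not made up. A row lasts 1/8 s, in which the tool goes at most 62.5 mm and 10.7 degrees, less where a joint would pass 70% of its speed; a pose out of reach is approached as far as the arm can. A call with a number of a shift or a turn outside -1 to 1 is refused whole. A call with a gripper value outside its range is refused whole. The fingers move at their own pace and stop on an object; "force" is the grip in N (left out, the last holds). Time passes only in rows, so rows that do not move let the fingers close. It gives the time, the measured TCP pose, the force and the opening at its end, in the units of the state.
- sensors.get_obs(): the state, without advancing time (a new reading comes with each control period).
- imaging.read_camera(name): name is "scene" or "top" or "wrist"; returns a dict with "color" (480x640x3 uint8, red, green, blue), "mtx" (3x3 intrinsics, pixels), "extrinsics" (4x4, takes a point from world to camera coordinates); the wrist camera has in their place "tool_from_camera" (4x4, takes a point from camera to tool coordinates, whose origin is the TCP and whose axes are the flange's). Camera axes: x right, y down, z forward; pixel columns grow to the right and rows downward; lengths in m; the calibration is good to about 2 mm. A picture is of the moment at which its call begins: read the wrist's pose just before it. There is no depth.
- ticket.sign_off(): hands the job in, once; it reports no verdict.
The state is a dict: "time_s": time; "qpos": joint angles; "joint_velocities": joint speeds; "effort": joint torques, N m; "tool_pos": TCP position; "tool_rot": TCP orientation; "force": force on the tool from outside, world axes, zero at the start; "wrist_torque": the same for the moment, N m; "grip_width": finger opening in m.
Only numpy, scipy, OpenCV 4.12 (cv2) and the standard library are available. Lean on these libraries where they do the work, as an engineer would, in place of code of your own. Each camera call takes 0.05 s, during which the arm holds its last target.

### The job

With a fingertip against one of its arms, gently push the medicine carousel round, either way, until the pot with the pink lid stands at the yellow collection mark. Then gently push the white pointer on the grey status board from red across to green, so that its tip lies over the green patch. Grip and pick up nothing and do not press on the pots: all four stay standing in their holders, and everything else on the table stays where it is.

Things in the scene. Friction and masses are not known exactly. Their poses are not given: they have to be found in the camera images.
- carousel_base: fixed white disc, 310 mm across, 12 mm thick, the foot of the medicine carousel; origin: centre of its underside, on the carousel's upright turning axis; its -x axis points to the yellow collection mark
- mark (a point): the collection mark: the point on the disc's top (z = 12 mm), 115 mm from the turning axis, where the middle of a pot stands when its arm is at the yellow mark; a yellow strip 44 mm wide with a black line runs from here outwards over a yellow tab that ends 197 mm from the axis
- rotor: turning part of the carousel: grey hub 56 mm across, top 58 mm above the table, four aluminium arms along its +x, +y, -x and -y axes, each with a round holder at its end (56 mm across, centred 115 mm from the axis, rim 46 mm above the table). Origin: on the axis, 12 mm above the table; +x points along the pink pot's arm. Turns both ways without a stop, needs 0.12 N m, stays where it is left
- pink_arm (a point): middle of the arm that carries the pink pot, 58 mm from the turning axis. Every arm is 14 mm wide, its underside 28 mm and its top 44 mm above the table, free to be pushed (about 2 N) between 28 and 87 mm from the axis
- pot_pink: loose medicine pot with a pink lid, 45 mm across, 36 mm tall, 40 g, standing in a carousel holder (1 to 4 mm of play); origin: centre of its underside, 30 mm above the table; top 66 mm above the table
- pot_blue: loose medicine pot with a blue lid, 45 mm across, 36 mm tall, 40 g, standing in a carousel holder (1 to 4 mm of play); origin: centre of its underside, 30 mm above the table; top 66 mm above the table
- pot_green: loose medicine pot with a green lid, 45 mm across, 36 mm tall, 40 g, standing in a carousel holder (1 to 4 mm of play); origin: centre of its underside, 30 mm above the table; top 66 mm above the table
- pot_white: loose medicine pot with a white lid, 45 mm across, 36 mm tall, 40 g, standing in a carousel holder (1 to 4 mm of play); origin: centre of its underside, 30 mm above the table; top 66 mm above the table
- status_board: fixed grey plate, 135 x 150 mm, 12 mm thick, carrying the status pointer; origin: centre of its underside; its -x side is nearest the robot. The red patch lies to its +y side, the green patch to its -y side
- pointer_pivot (a point): the upright turning axis of the pointer, on the plate's top (12 mm above the table); a dark boss 26 mm across, its top 43 mm above the table
- pointer_tip (a point): tip of the white pointer (black point), 80 mm from the pivot, 31 mm above the table. The pointer is a bar 10 mm wide, its underside 22 mm and its top 40 mm above the table
- pointer (a joint): angle of the pointer: 0 is along the plate's -x axis, +0.6 rad over the middle of the green patch, -0.6 rad over the middle of the red patch; positive is anticlockwise seen from above; stops at -1 and +1 rad. Needs about 0.06 N m (1 N at 60 mm) and stays where it is left
- green_patch (a point): middle of the green round patch, 36 mm across, on the plate's top, 80 mm from the pivot
- red_patch (a point): middle of the red round patch, 36 mm across, on the plate's top, 80 mm from the pivot
- stapler: bystander: teal stapler, 125 x 32 x 50 mm, lying flat; origin: centre of its underside
- scissors: bystander: scissors with pink handles, about 165 x 100 x 10 mm, lying flat; origin on the table near the blades' root
- sanitiser: bystander: clear bottle with a blue label, 60 mm across, 160 mm tall; origin: centre of its underside
- mug: bystander: white mug, 80 mm across, 90 mm tall; origin: centre of its underside
- tablet_jar: bystander: amber jar, 56 mm across, 85 mm tall; origin: centre of its underside
- highlighter: bystander: orange highlighter pen with black cap, 125 x 18 x 14 mm, lying flat; origin: underside, near its middle
Things that resemble listed ones, but are neither listed nor needed, are in the scene too. Of the things shaped like the status_board, the grey one is meant.

How it is judged (in metres and radians):
On the way, in this order (a step that is already met when the one before it is completed fails the run):
1. the pink pot stands at the collection mark (horizontal distance between pot_pink and mark below 0.012 m and angular speed of rotor below 0.05 rad/s), for 0.2 s.
2. the pointer's tip lies over the green patch (horizontal distance between pointer_tip and green_patch below 0.018 m), for 0.2 s.
At the end, for the whole second after the job is handed in: The pink pot's middle is within 12 mm (horizontally) of the collection mark, the pointer's tip within 18 mm (horizontally) of the middle of the green patch, carousel and pointer at rest, and all four pots stand upright in their holders (all of step 1 and horizontal distance between pointer_tip and green_patch below 0.018 m and velocity of joint pointer between -0.05 and 0.05 rad/s and height (world z) of pot_pink between 0.026 and 0.036 m and angle between each of pot_pink, pot_blue, pot_green, pot_white's own z axis and vertical below 0.2 rad and height (world z) of pot_blue between 0.026 and 0.036 m and height (world z) of pot_green between 0.026 and 0.036 m and height (world z) of pot_white between 0.026 and 0.036 m); the robot touches nothing.
It fails at once if a pot is lifted (12 mm or more) or knocked out of its holder (height (world z) of any of pot_pink, pot_blue, pot_green, pot_white above 0.042 m or height (world z) of any of pot_pink, pot_blue, pot_green, pot_white below 0.022 m or angle between any of pot_pink, pot_blue, pot_green, pot_white's own z axis and vertical above 0.5 rad).
It fails at once if a pot is pinched or pressed with over 5 N (contact force between the fingers and pot_pink above 5 N or contact force between the fingers and pot_blue above 5 N or contact force between the fingers and pot_green above 5 N or contact force between the fingers and pot_white above 5 N).
It fails at once if the carousel or the status board and its pointer are gripped, or pushed with over 20 N (contact force between the fingers and rotor above 20 N or contact force between the fingers and carousel_base above 20 N or contact force between the fingers and status_board above 20 N).
It fails at once if a bystander is moved more than 30 mm or knocked over (distance of any of stapler, scissors, sanitiser, mug, tablet_jar, highlighter from where it was at the start of the episode above 0.03 m or angle between any of stapler, scissors, sanitiser, mug, tablet_jar, highlighter's own z axis and vertical above 0.4 rad).
It also fails if it takes over 64 s, if anything falls off the work surface, if the arm or the gripper's body presses on something with over 40 N, if the wrist force passes 120 N, or if a joint passes its speed limit or range.

## Working session

There is one attempt and no reset: what is moved stays moved. The work goes in short steps, Python scripts to look and compute and a tool call to move; the robot and the scene stay as the last step left them, time stands still between calls to the robot, and variables do not carry over. Pictures are saved under pics/ and viewed, and the job is handed in when it is done.

Besides the shell and the picture viewer there is one more tool, called as name([rows], argument=value, ...), one row to a line, values as JSON. carry_out: Moves the arm, as the interface text tells. Scaled input: -1 to 1 covers 0.03 m each way for a shift and 10 degrees each way for a turn. Its arguments: {"type":"object","properties":{"plan":{"type":"array"},"force":{"type":"number"}},"required":["plan"]}

```bash
mkdir -p pics; ls; python3 - <<'E'
from cell import sensors, imaging
import cv2,numpy as np
o=sensors.get_obs();print(o)
for n in ["scene","top"]:
    d=imaging.read_camera(n);cv2.imwrite(f"pics/{n}0.png",d["color"][:,:,::-1]);print(n,d["mtx"].tolist(),np.round(d["extrinsics"],4).tolist())
E
```

```text
pics
{'time_s': 0.0, 'qpos': array([66.86763431, 18.44190755, -4.01649393, 83.17577422,  1.29372645,
       78.54071661, -3.25981489]), 'joint_velocities': array([-0.01311068, -0.05421895,  0.05712306,  0.09477241, -0.01399703,
        0.01384461, -0.10983397]), 'effort': array([-3.37180663e-04, -4.91292143e+01, -4.04343372e-01, -3.12525487e+01,
       -6.40537427e-02,  4.37344343e-02,  1.99689430e-04]), 'tool_pos': array([ 0.26350069, -0.59357835,  0.22142172]), 'tool_rot': array([-1.79886780e+02,  4.21423531e-03,  2.39429832e+01]), 'force': array([ 0.36465328, -0.31942961, -0.24594178]), 'wrist_torque': array([0.01138431, 0.01229186, 0.00508542]), 'grip_width': 0.08712218874216994}
scene [[590.2384149372697, 0.0, 326.0397907088485], [0.0, 590.2384149372697, 243.8108107759889], [0.0, 0.0, 1.0]] [[-0.482, 0.8761, 0.0105, 0.2272], [0.5812, 0.3287, -0.7444, -0.2347], [-0.6557, -0.3527, -0.6676, 1.8177], [0.0, 0.0, 0.0, 1.0]]
top [[512.4368140439822, 0.0, 316.37168229865114], [0.0, 512.4368140439822, 245.60578414367993], [0.0, 0.0, 1.0]] [[0.024, -0.9992, 0.0326, -0.0285], [-0.9923, -0.0278, -0.1209, 0.488], [0.1217, -0.0294, -0.9921, 1.172], [0.0, 0.0, 0.0, 1.0]]
```

View pics/scene0.png

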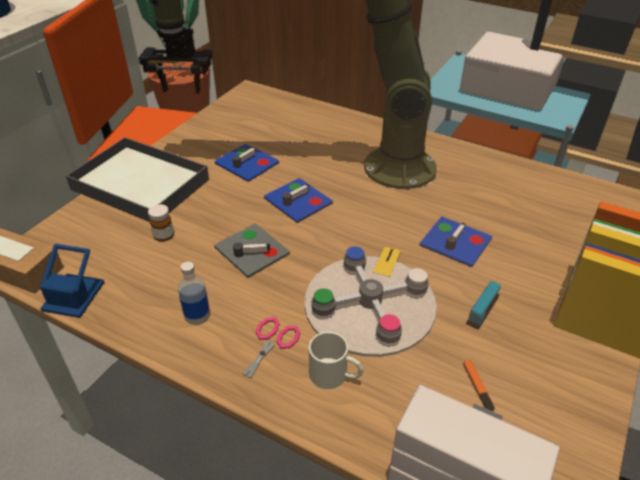

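View pics/top0.png

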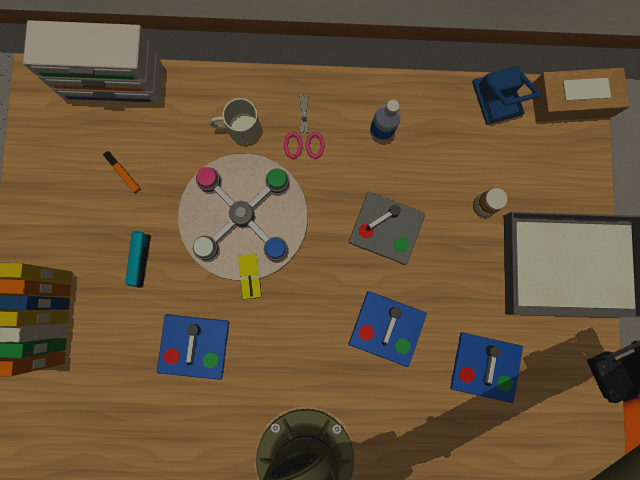

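```bash
cat > h.py <<'E'
from cell import sensors, imaging
import cv2,numpy as np
def px2w(d,u,v,z):
    K=d["mtx"];E=d["extrinsics"];R=E[:3,:3];t=E[:3,3]
    c=-R.T@t; r=R.T@np.linalg.solve(K,[u,v,1.]); return c+r*(z-c[2])/r[2]
def w2px(d,p):
    q=d["mtx"]@(d["extrinsics"]@np.append(p,1))[:3];return q[:2]/q[2]
def blob(d,lo,hi,roi,minA=30):
    h=cv2.cvtColor(d["color"],cv2.COLOR_RGB2HSV); x0,y0,x1,y1=roi
    m=cv2.inRange(h,np.array(lo),np.array(hi));k=np.zeros_like(m);k[y0:y1,x0:x1]=m[y0:y1,x0:x1]
    n,l,s,c=cv2.connectedComponentsWithStats(k)
    i=1+np.argmax(s[1:,4]);return c[i],s[i]
E
python3 - <<'E'
from h import *
d=imaging.read_camera("top");
c=d["color"]
h=cv2.cvtColor(c,cv2.COLOR_RGB2HSV)
for n,p in dict(pink=(206,177),green=(277,180),blue=(276,247),white=(204,246),hub=(241,212),disc=(220,225),yel=(248,262),red=(366,231),gp=(401,244),ptr=(382,216),plate=(390,240)).items(): print(n,h[p[1],p[0]])
a=cv2.resize(c[140:310,165:320],None,fx=5,fy=5,interpolation=cv2.INTER_CUBIC)[:,:,::-1]
cv2.imwrite("pics/car.png",cv2.resize(a,(547,600)))
a=cv2.resize(c[180:275,340:435],None,fx=6,fy=6,interpolation=cv2.INTER_CUBIC)[:,:,::-1]
cv2.imwrite("pics/brd.png",a)
E
```

```text
pink [171 169 151]
green [ 66 169 107]
blue [107 178 122]
white [ 38  27 152]
hub [ 21  36 120]
disc [ 16  62 148]
yel [ 29 238 149]
red [  2 222 146]
gp [ 66 175 105]
ptr [ 41  14 151]
plate [30 25 81]
```

View pics/car.png

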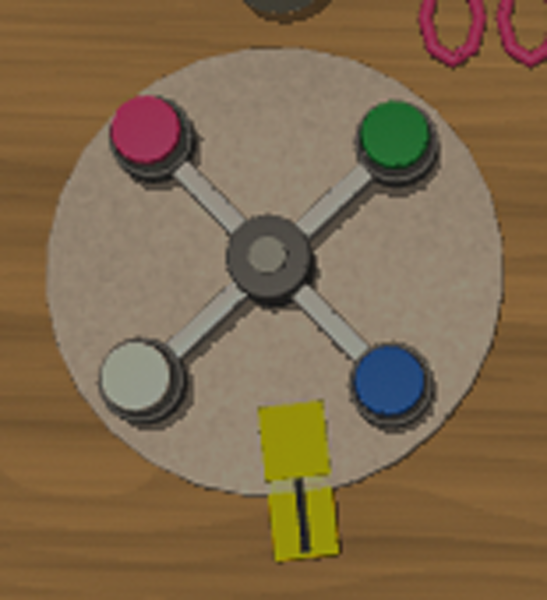

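View pics/brd.png

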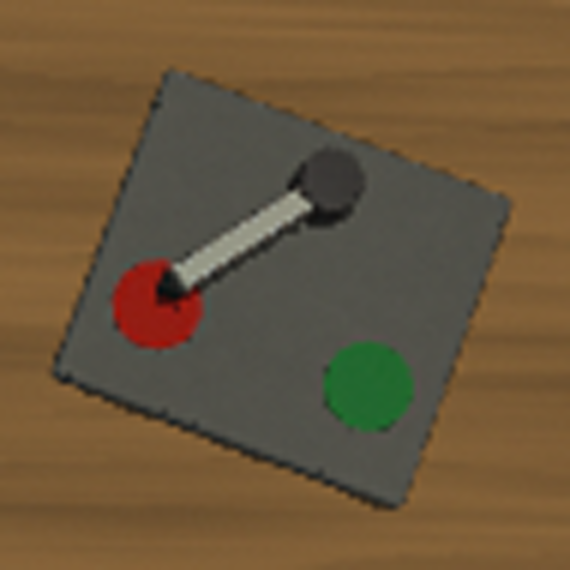

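```bash
cat >> h.py <<'E'
R=(165,140,320,310);B=(345,180,435,275)
def car(d,verbose=True,R=R):
    o={}
    o['pink']=px2w(d,*blob(d,(160,120,90),(179,255,255),R)[0],.066)
    o['green']=px2w(d,*blob(d,(55,120,60),(80,255,255),R)[0],.066)
    o['blue']=px2w(d,*blob(d,(100,120,60),(115,255,255),R)[0],.066)
    return o
E
python3 - <<'E'
from h import *
d=imaging.read_camera("top");c=d["color"]
o=car(d)
for k,v in o.items(): print(k,v.round(4))
h=cv2.cvtColor(c,cv2.COLOR_RGB2HSV)
print('pg mid? pink-green opposite? white', px2w(d,204.0,246.5,.066).round(4))
# disc: hub top center
print('hub',px2w(d,240.5,211.5,.058).round(4))
# disc outline
m=cv2.inRange(h,np.array((5,20,100)),np.array((25,80,200)))
k=np.zeros_like(m);k[140:310,165:320]=m[140:310,165:320]
k=cv2.morphologyEx(k,cv2.MORPH_OPEN,np.ones((3,3)))
cs,_=cv2.findContours(k,cv2.RETR_EXTERNAL,cv2.CHAIN_APPROX_NONE);cc=max(cs,key=cv2.contourArea)
hu=cv2.convexHull(cc)[:,0]
P=np.array([px2w(d,u,v,.012) for u,v in hu]);P=P[:,:2]
A=np.c_[2*P,np.ones(len(P))];s=np.linalg.lstsq(A,(P**2).sum(1),rcond=None)[0]
print('disc',s[:2].round(4),np.sqrt(s[2]+s[:2]@s[:2]).round(4), len(P), np.abs(np.linalg.norm(P-s[:2],axis=1)-.155).max())
ye=blob(d,(24,180,80),(34,255,255),R);print('yel',ye)
for n,(lo,hi) in dict(red=((0,150,80),(10,255,255)),green=((55,120,60),(80,255,255))).items():
    b=blob(d,lo,hi,B);print(n,b, px2w(d,*b[0],.012).round(4))
f=lambda u,v:(340+(u+.5)/6-.5,180+(v+.5)/6-.5)
print('piv',px2w(d,*f(333,180),.043).round(4),'tip',px2w(d,*f(160,290),.031).round(4))
print('corners',[px2w(d,*f(*p),.012).round(4)[:2] for p in [(168,70),(510,203),(400,503),(58,372)]])
# car.png scale 547/155, 600/170
g=lambda u,v:(165+u*155/547,140+v*170/600)
for p in [(258,407),(324,401),(302,481),(306,549),(298,478),(273,490),(336,485),(276,561),(339,553)]: print('y',p,px2w(d,*g(*p),.012).round(4)[:2])
E
```

```text
pink [0.6379 0.2435 0.066 ]
green [0.6394 0.0814 0.066 ]
blue [0.4773 0.0795 0.066 ]
pg mid? pink-green opposite? white [0.475  0.2391 0.066 ]
hub [0.5592 0.1614 0.058 ]
disc [0.5575 0.1615] 0.1531 38 0.005970607054754246
yel (array([247.89182058, 264.62532982]), array([238, 254,  21,  23, 379], dtype=int32))
red (array([365.07746479, 231.07042254]), array([359, 223,  15,  15, 142], dtype=int32)) [ 0.5292 -0.1322  0.012 ]
green (array([400.9, 244. ]), array([394, 237,  15,  15, 170], dtype=int32)) [ 0.5004 -0.2187  0.012 ]
piv [ 0.5776 -0.1985  0.043 ] tip [ 0.5339 -0.1325  0.031 ]
corners [array([ 0.6268, -0.1371]), array([ 0.5765, -0.276 ]), array([ 0.454 , -0.2317]), array([ 0.5027, -0.0946])]
y (258, 407) [0.4625 0.1682]
y (324, 401) [0.4678 0.1243]
y (302, 481) [0.4137 0.1369]
y (306, 549) [0.3687 0.1324]
y (298, 478) [0.4157 0.1396]
y (273, 490) [0.4072 0.1559]
y (336, 485) [0.4117 0.1142]
y (276, 561) [0.3603 0.152 ]
y (339, 553) [0.3666 0.1105]
```

carry_out([
  {"fingers":1,"rz":1},
  {"fingers":1,"rz":1},
  {"fingers":1,"rz":0.39},
  {"fingers":1,"dx":0.45,"dy":-0.98},
  {"fingers":1,"dx":0.45,"dy":-0.98},
  {"fingers":1,"dx":0.45,"dy":-0.98},
  {"fingers":1,"dx":0.45,"dy":-0.98},
  {"fingers":1,"dx":0.45,"dy":-0.98},
  {"fingers":1,"dx":0.45,"dy":-0.98},
  {"fingers":1,"dx":0.45,"dy":-0.98},
  {"fingers":1,"dx":0.45,"dy":-0.98},
  {"fingers":1,"dx":0.45,"dy":-0.98},
])

```text
validation failed for argument at $.pl...
```

carry_out([
  {"fingers":1,"dx":0,"dy":0,"dz":0,"rx":0,"ry":0,"rz":1},
])

```text
time_s: 0.32
tool_pos: [0.2636, -0.5939, 0.2221]
tool_rot: [-180.0, 0.0, 13.7]
force: [0.0, -0.7, -0.6]
grip_width: 0.0827
```

carry_out([
  {"fingers":1,"dx":0,"dy":0,"dz":0,"rx":0,"ry":0,"rz":1},
  {"fingers":1,"dx":0,"dy":0,"dz":0,"rx":0,"ry":0,"rz":0.39},
  {"fingers":1,"dx":0.45,"dy":-0.98,"dz":0,"rx":0,"ry":0,"rz":0},
  {"fingers":1,"dx":0.45,"dy":-0.98,"dz":0,"rx":0,"ry":0,"rz":0},
  {"fingers":1,"dx":0.45,"dy":-0.98,"dz":0,"rx":0,"ry":0,"rz":0},
  {"fingers":1,"dx":0.45,"dy":-0.98,"dz":0,"rx":0,"ry":0,"rz":0},
  {"fingers":1,"dx":0.45,"dy":-0.98,"dz":0,"rx":0,"ry":0,"rz":0},
  {"fingers":1,"dx":0.45,"dy":-0.98,"dz":0,"rx":0,"ry":0,"rz":0},
  {"fingers":1,"dx":0.45,"dy":-0.98,"dz":0,"rx":0,"ry":0,"rz":0},
  {"fingers":1,"dx":0.45,"dy":-0.98,"dz":0,"rx":0,"ry":0,"rz":0},
  {"fingers":1,"dx":0.45,"dy":-0.98,"dz":0,"rx":0,"ry":0,"rz":0},
  {"fingers":1,"dx":0.45,"dy":-0.98,"dz":0,"rx":0,"ry":0,"rz":0},
])

```text
time_s: 1.82
tool_pos: [0.3988, -0.299, 0.2225]
tool_rot: [180.0, 0.0, 0.0]
force: [0.5, -0.6, 0.7]
grip_width: 0.0003
```

carry_out([
  {"fingers":1,"dx":0.45,"dy":-0.98,"dz":0,"rx":0,"ry":0,"rz":0},
  {"fingers":1,"dx":0.45,"dy":-0.98,"dz":0,"rx":0,"ry":0,"rz":0},
  {"fingers":1,"dx":0.45,"dy":-0.98,"dz":0,"rx":0,"ry":0,"rz":0},
  {"fingers":1,"dx":0.45,"dy":-0.98,"dz":0,"rx":0,"ry":0,"rz":0},
  {"fingers":1,"dx":0.45,"dy":-0.98,"dz":0,"rx":0,"ry":0,"rz":0},
  {"fingers":1,"dx":0.45,"dy":-0.98,"dz":0,"rx":0,"ry":0,"rz":0},
  {"fingers":1,"dx":0.45,"dy":-0.98,"dz":0,"rx":0,"ry":0,"rz":0},
  {"fingers":1,"dx":0.45,"dy":-0.98,"dz":0,"rx":0,"ry":0,"rz":0},
  {"fingers":1,"dx":0.45,"dy":-0.98,"dz":0,"rx":0,"ry":0,"rz":0},
  {"fingers":1,"dx":0.45,"dy":-0.98,"dz":0,"rx":0,"ry":0,"rz":0},
  {"fingers":1,"dx":0.45,"dy":-0.98,"dz":0,"rx":0,"ry":0,"rz":0},
  {"fingers":1,"dx":0.45,"dy":-0.98,"dz":0,"rx":0,"ry":0,"rz":0},
])

```text
time_s: 3.32
tool_pos: [0.5605, 0.0537, 0.2224]
tool_rot: [180.0, 0.0, 0.0]
force: [-0.1, -0.6, 1.1]
grip_width: 0.0009
```

carry_out([
  {"fingers":1,"dx":0.46,"dy":-0.98,"dz":0,"rx":0,"ry":0,"rz":0},
  {"fingers":1,"dx":0.46,"dy":-0.98,"dz":0,"rx":0,"ry":0,"rz":0},
  {"fingers":1,"dx":0.46,"dy":-0.98,"dz":0,"rx":0,"ry":0,"rz":0},
  {"fingers":1,"dx":0.46,"dy":-0.98,"dz":0,"rx":0,"ry":0,"rz":0},
  {"fingers":1,"dx":0,"dy":0,"dz":1,"rx":0,"ry":0,"rz":0},
  {"fingers":1,"dx":0,"dy":0,"dz":1,"rx":0,"ry":0,"rz":0},
  {"fingers":1,"dx":0,"dy":0,"dz":1,"rx":0,"ry":0,"rz":0},
  {"fingers":1,"dx":0,"dy":0,"dz":0.6,"rx":0,"ry":0,"rz":0},
  {"fingers":1,"dx":0,"dy":0,"dz":0,"rx":0,"ry":0,"rz":0},
])

```text
time_s: 4.45
tool_pos: [0.6145, 0.1701, 0.1131]
tool_rot: [180.0, 0.2, 0.0]
force: [0.5, -0.4, 0.5]
grip_width: 0.0003
```

```bash
python3 - <<'E'
from h import *
print(sensors.get_obs()['tool_pos'])
a=imaging.read_camera("scene")["color"];b=imaging.read_camera("wrist")["color"]
a=cv2.resize(a[200:400,250:500],(500,400))
cv2.imwrite("pics/s1.png",np.hstack([a,cv2.resize(b,(300,400)) if 0 else cv2.resize(b,(300,225))[0:1].repeat(400,0)*0])[:,:500,::-1])
cv2.imwrite("pics/w1.png",b[:,:,::-1])
E
```

```text
[0.61452551 0.17007829 0.11312458]
```

View pics/s1.png

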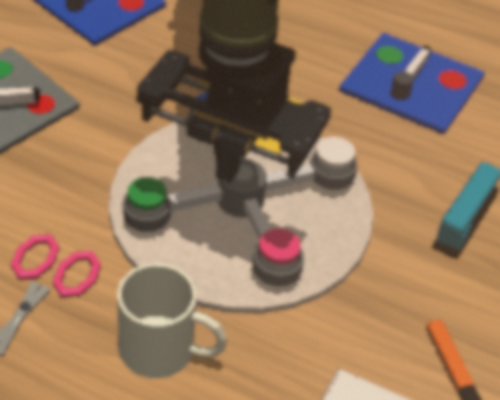

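View pics/w1.png

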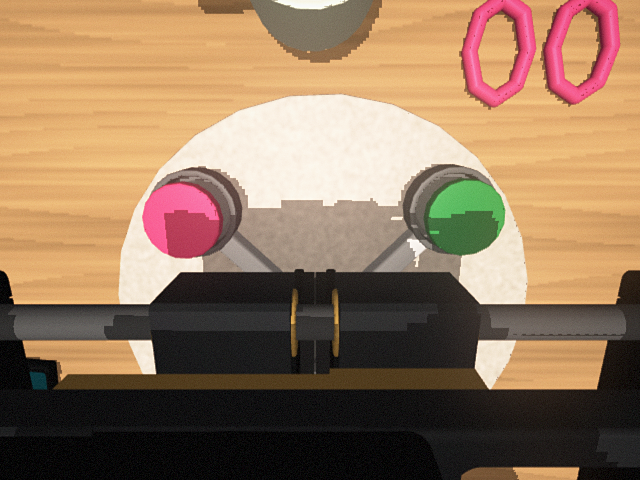

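carry_out([
  {"fingers":1,"dx":0,"dy":0,"dz":0.8,"rx":0,"ry":0,"rz":0},
  {"fingers":1,"dx":0,"dy":0,"dz":0.8,"rx":0,"ry":0,"rz":0},
  {"fingers":1,"dx":0,"dy":0,"dz":0.8,"rx":0,"ry":0,"rz":0},
  {"fingers":1,"dx":0,"dy":0,"dz":0.45,"rx":0,"ry":0,"rz":0},
  {"fingers":1,"dx":0,"dy":0,"dz":0,"rx":0,"ry":0,"rz":0},
])

```text
time_s: 5.18
tool_pos: [0.6154, 0.1705, 0.029]
tool_rot: [180.0, 0.0, 0.0]
force: [0.5, -0.9, 0.0]
grip_width: 0.0002
```

```bash
python3 - <<'E'
from h import *
o=sensors.get_obs();print(o['tool_pos'],o['force'])
c=np.array([.5575,.1613]);p=o['tool_pos'][:2]
f=np.arange(14,152,5.)
prev=p
for a in f:
    q=c+.058*np.array([np.cos(np.radians(a)),np.sin(np.radians(a))]);v=(q-prev)/.03;v=np.round(v,2);prev=prev+v*.03
    print(a,v[0],-v[1])
E
```

```text
[0.61537264 0.17047451 0.02901152] [ 0.54224552 -0.94108649  0.03798718]
14.0 -0.05 -0.16
19.0 -0.05 -0.16
24.0 -0.06 -0.16
29.0 -0.08 -0.15
34.0 -0.09 -0.15
39.0 -0.1 -0.13
44.0 -0.11 -0.13
49.0 -0.12 -0.11
54.0 -0.13 -0.11
59.0 -0.14 -0.09
64.0 -0.15 -0.08
69.0 -0.16 -0.07
74.0 -0.16 -0.05
79.0 -0.16 -0.04
84.0 -0.17 -0.03
89.0 -0.17 -0.01
94.0 -0.16 0.01
99.0 -0.17 0.02
104.0 -0.17 0.03
109.0 -0.16 0.05
114.0 -0.16 0.06
119.0 -0.15 0.07
124.0 -0.14 0.09
129.0 -0.14 0.1
134.0 -0.12 0.12
139.0 -0.12 0.12
144.0 -0.1 0.13
149.0 -0.1 0.14
```

carry_out([
  {"fingers":1,"dx":-0.05,"dy":-0.16,"dz":0.07,"rx":0,"ry":0,"rz":0},
  {"fingers":1,"dx":-0.05,"dy":-0.16,"dz":0,"rx":0,"ry":0,"rz":0},
  {"fingers":1,"dx":-0.06,"dy":-0.16,"dz":0,"rx":0,"ry":0,"rz":0},
  {"fingers":1,"dx":-0.08,"dy":-0.15,"dz":0,"rx":0,"ry":0,"rz":0},
  {"fingers":1,"dx":-0.09,"dy":-0.15,"dz":0,"rx":0,"ry":0,"rz":0},
])

```text
time_s: 5.8
tool_pos: [0.6062, 0.1924, 0.0272]
tool_rot: [179.9, -0.1, -0.0]
force: [1.3, -4.4, 0.7]
grip_width: 0.0006
```

```bash
python3 - <<'E'
from h import *
d=imaging.read_camera("top")
a=d["color"]
cv2.imwrite("pics/t2.png",cv2.resize(a[130:310,150:330],(540,540))[:,:,::-1])
print(sensors.get_obs()['force'],blob(d,(160,120,90),(179,255,255),(165,140,280,310)))
cv2.imwrite("pics/w2.png",imaging.read_camera("wrist")["color"][:,:,::-1])
E
```

```text
Traceback (most recent call last):
  File "h.py", line 12, in blob
    i=1+np.argmax(s[1:,4]);return c[i],s[i]
        ~~~~~~~~~^^^^^^^^^
ValueError: attempt to get argmax of an empty sequence
```

View pics/t2.png

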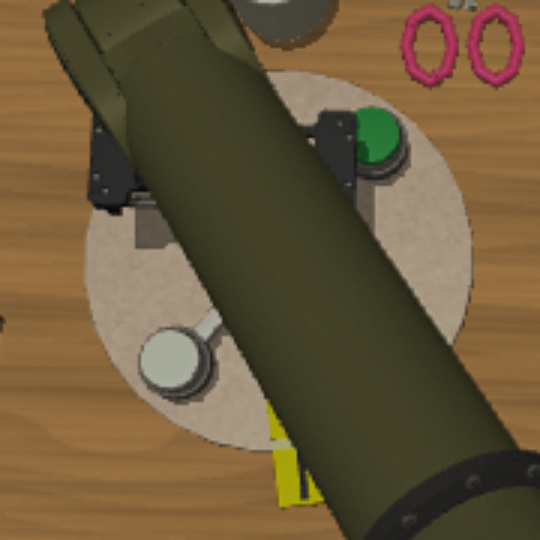

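carry_out([
  {"fingers":1,"dx":-0.1,"dy":-0.13,"dz":0,"rx":0,"ry":0,"rz":0},
  {"fingers":1,"dx":-0.11,"dy":-0.13,"dz":0,"rx":0,"ry":0,"rz":0},
  {"fingers":1,"dx":-0.12,"dy":-0.11,"dz":0,"rx":0,"ry":0,"rz":0},
  {"fingers":1,"dx":-0.13,"dy":-0.11,"dz":0,"rx":0,"ry":0,"rz":0},
])

```text
time_s: 6.35
tool_pos: [0.5915, 0.2087, 0.0269]
tool_rot: [-180.0, -0.0, 0.0]
force: [1.2, -2.8, 0.4]
grip_width: 0.0003
```

```bash
python3 - <<'E'
from h import *
d=imaging.read_camera("wrist")
cv2.imwrite("pics/w2.png",d["color"][:,:,::-1])
d=imaging.read_camera("scene")
cv2.imwrite("pics/s2.png",cv2.resize(d["color"][200:400,250:500],(750,600))[:,:,::-1])
E
```

```text
(no output)
```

View pics/w2.png

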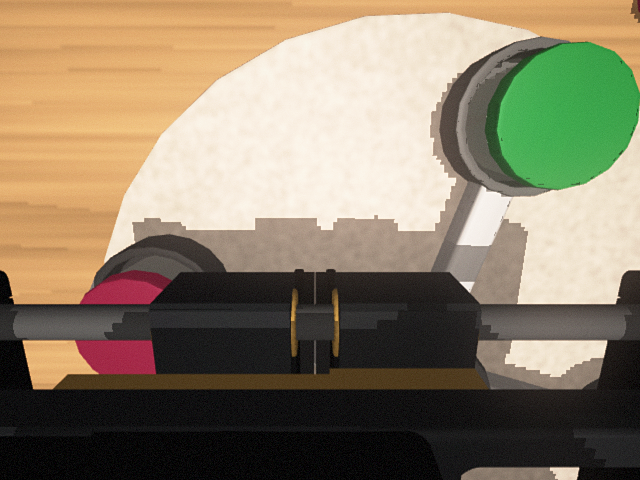

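View pics/s2.png

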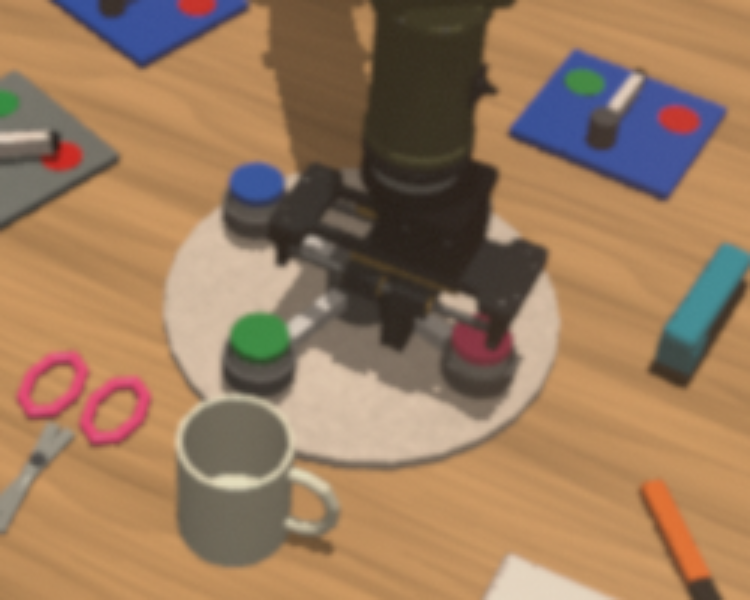

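carry_out([
  {"fingers":1,"dx":-0.14,"dy":-0.09,"dz":0,"rx":0,"ry":0,"rz":0},
  {"fingers":1,"dx":-0.15,"dy":-0.08,"dz":0,"rx":0,"ry":0,"rz":0},
  {"fingers":1,"dx":-0.16,"dy":-0.07,"dz":0,"rx":0,"ry":0,"rz":0},
  {"fingers":1,"dx":-0.16,"dy":-0.05,"dz":0,"rx":0,"ry":0,"rz":0},
  {"fingers":1,"dx":-0.16,"dy":-0.04,"dz":0,"rx":0,"ry":0,"rz":0},
  {"fingers":1,"dx":-0.17,"dy":-0.03,"dz":0,"rx":0,"ry":0,"rz":0},
  {"fingers":1,"dx":-0.17,"dy":-0.01,"dz":0,"rx":0,"ry":0,"rz":0},
  {"fingers":1,"dx":-0.16,"dy":0.01,"dz":0,"rx":0,"ry":0,"rz":0},
  {"fingers":1,"dx":-0.17,"dy":0.02,"dz":0,"rx":0,"ry":0,"rz":0},
])

```text
time_s: 7.58
tool_pos: [0.5483, 0.219, 0.0271]
tool_rot: [-180.0, -0.0, 0.1]
force: [4.9, -1.0, 0.5]
grip_width: 0.0007
```

carry_out([
  {"fingers":1,"dx":-0.17,"dy":0.03,"dz":0,"rx":0,"ry":0,"rz":0},
  {"fingers":1,"dx":-0.16,"dy":0.05,"dz":0,"rx":0,"ry":0,"rz":0},
  {"fingers":1,"dx":-0.16,"dy":0.06,"dz":0,"rx":0,"ry":0,"rz":0},
  {"fingers":1,"dx":-0.15,"dy":0.07,"dz":0,"rx":0,"ry":0,"rz":0},
  {"fingers":1,"dx":-0.14,"dy":0.09,"dz":0,"rx":0,"ry":0,"rz":0},
  {"fingers":1,"dx":-0.14,"dy":0.1,"dz":0,"rx":0,"ry":0,"rz":0},
  {"fingers":1,"dx":0,"dy":0,"dz":0,"rx":0,"ry":0,"rz":0},
])

```text
time_s: 8.45
tool_pos: [0.5194, 0.2059, 0.0265]
tool_rot: [179.9, 0.1, 0.0]
force: [0.3, 0.0, 0.6]
grip_width: 0.0002
```

```bash
python3 - <<'E'
from h import *
d=imaging.read_camera("top")
cv2.imwrite("pics/t3.png",cv2.resize(d["color"][130:310,150:330],(540,540))[:,:,::-1])
d=imaging.read_camera("scene")
cv2.imwrite("pics/s3.png",cv2.resize(d["color"][200:400,250:500],(750,600))[:,:,::-1])
E
```

```text
(no output)
```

View pics/t3.png

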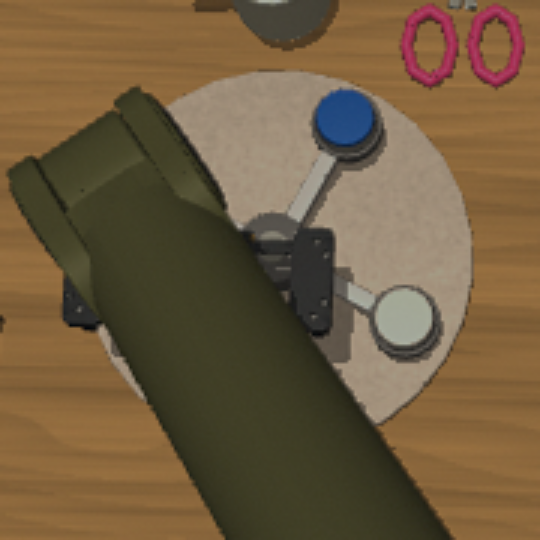

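View pics/s3.png

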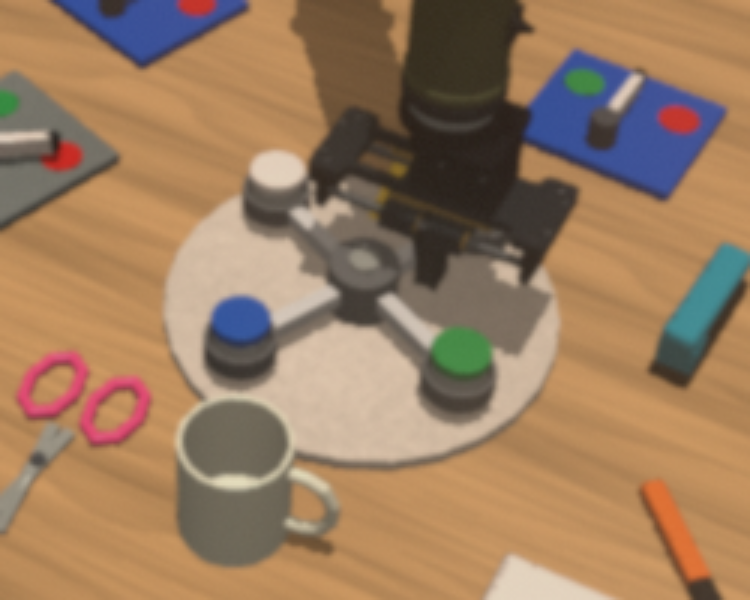

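```bash
cat >> h.py <<'E'
C=np.array([.5575,.1613]);M=np.array([.4439,.1433])
def ang(p,off): return (np.degrees(np.arctan2(p[1]-C[1],p[0]-C[0]))-off)%360
E
python3 - <<'E'
from h import *
d=imaging.read_camera("top")
b=blob(d,(100,120,60),(115,255,255),R);p=px2w(d,*b[0],.066);print(p,ang(p,180),np.linalg.norm(p[:2]-C))
w=px2w(d,150+404/3,130+317/3,.066);print(w,ang(w,90),np.linalg.norm(w[:2]-C))
o=sensors.get_obs();q=o['tool_pos'][:2]-C;print(q,np.degrees(np.arctan2(q[1],q[0])),np.linalg.norm(q),o['time_s'],o['force'])
E
```

```text
[0.65940695 0.10939742 0.066     ] 153.0096412411082 0.11436303511096772
[0.50495232 0.05802285 0.066     ] 153.032890394923 0.11587678145481821
[-0.03783088  0.04471364] 130.23356686560112 0.0585703368494352 8.6 [ 0.25057639 -0.36810722 -0.37954841]
```

```bash
python3 - <<'E'
from h import *
prev=sensors.get_obs()['tool_pos'][:2]
for a in [134,138,142,146,150,154,157,160,162,164,165,166,167,168,169]:
    q=C+.058*np.array([np.cos(np.radians(a)),np.sin(np.radians(a))]);v=np.round((q-prev)/.03,2);prev=prev+v*.03
    print(a,v[0],-v[1])
E
```

```text
134 -0.08 0.1
138 -0.1 0.1
142 -0.08 0.1
146 -0.08 0.11
150 -0.07 0.11
154 -0.07 0.12
157 -0.04 0.1
160 -0.04 0.09
162 -0.02 0.06
164 -0.02 0.07
165 -0.01 0.03
166 -0.0 0.03
167 -0.01 0.04
168 -0.01 0.03
169 -0.01 0.03
```

carry_out([
  {"fingers":1,"dx":-0.08,"dy":0.1,"dz":0,"rx":0,"ry":0,"rz":0},
  {"fingers":1,"dx":-0.1,"dy":0.1,"dz":0,"rx":0,"ry":0,"rz":0},
  {"fingers":1,"dx":-0.08,"dy":0.1,"dz":0,"rx":0,"ry":0,"rz":0},
  {"fingers":1,"dx":-0.08,"dy":0.11,"dz":0,"rx":0,"ry":0,"rz":0},
  {"fingers":1,"dx":-0.07,"dy":0.11,"dz":0,"rx":0,"ry":0,"rz":0},
  {"fingers":1,"dx":-0.07,"dy":0.12,"dz":0,"rx":0,"ry":0,"rz":0},
  {"fingers":1,"dx":-0.04,"dy":0.1,"dz":0,"rx":0,"ry":0,"rz":0},
  {"fingers":1,"dx":-0.04,"dy":0.09,"dz":0,"rx":0,"ry":0,"rz":0},
  {"fingers":1,"dx":0,"dy":0,"dz":0,"rx":0,"ry":0,"rz":0},
])

```text
time_s: 9.72
tool_pos: [0.5034, 0.1808, 0.0266]
tool_rot: [179.9, 0.1, 0.0]
force: [0.0, 0.7, 0.3]
grip_width: 0.0001
```

```bash
python3 - <<'E'
from h import *
d=imaging.read_camera("top")
for n,r,off in [('blue',((100,120,60),(115,255,255)),180),('green',((55,120,60),(80,255,255)),270)]:
  try:
    b=blob(d,*r,R);p=px2w(d,*b[0],.066);print(n,p,ang(p,off),np.linalg.norm(p[:2]-C),b[1])
  except Exception as e: print(n,e)
o=sensors.get_obs();q=o['tool_pos'][:2]-C;print(q,np.degrees(np.arctan2(q[1],q[0])),np.linalg.norm(q),o['time_s'],o['force'])
cv2.imwrite("pics/t4.png",cv2.resize(d["color"][130:310,150:330],(540,540))[:,:,::-1])
E
```

```text
blue [0.67186655 0.16120704 0.066     ] 179.95342658558877 0.11436658534891757 [233 154  19  19 276]
green attempt to get argmax of an empty sequence
[-0.05420661  0.0194382 ] 160.27243581458544 0.05758645916949306 9.775 [ 0.28670241 -0.57461809 -0.01958114]
```

View pics/t4.png

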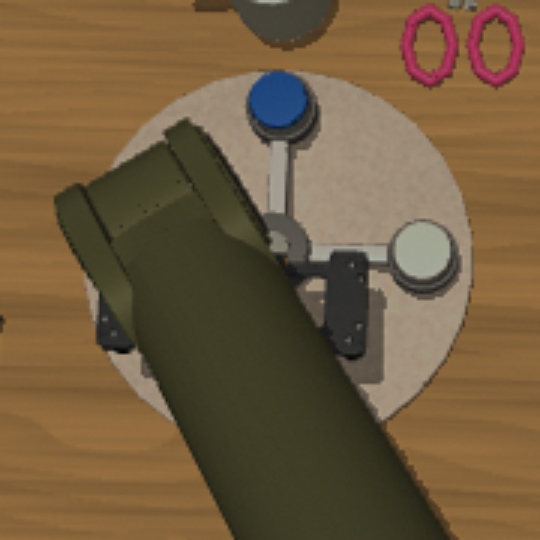

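carry_out([
  {"fingers":1,"dx":-0.02,"dy":0.06,"dz":0,"rx":0,"ry":0,"rz":0},
  {"fingers":1,"dx":-0.02,"dy":0.06,"dz":0,"rx":0,"ry":0,"rz":0},
  {"fingers":1,"dx":-0.02,"dy":0.06,"dz":0,"rx":0,"ry":0,"rz":0},
  {"fingers":1,"dx":-0.01,"dy":0.04,"dz":0,"rx":0,"ry":0,"rz":0},
  {"fingers":1,"dx":0,"dy":0.04,"dz":0,"rx":0,"ry":0,"rz":0},
  {"fingers":1,"dx":0,"dy":0,"dz":0,"rx":0,"ry":0,"rz":0},
])

```text
time_s: 10.52
tool_pos: [0.502, 0.1734, 0.027]
tool_rot: [180.0, 0.0, 0.0]
force: [0.8, 1.9, -0.8]
grip_width: 0.0003
```

```bash
python3 - <<'E'
from h import *
d=imaging.read_camera("top")
for n,r,off in [('blue',((100,120,60),(115,255,255)),180)]:
    b=blob(d,*r,R);p=px2w(d,*b[0],.066);print(n,p,ang(p,off),np.linalg.norm(p[:2]-C),b[1])
o=sensors.get_obs();q=o['tool_pos'][:2]-C;print(q,np.degrees(np.arctan2(q[1],q[0])),np.linalg.norm(q),o['time_s'],o['force'])
E
```

```text
blue [0.67036922 0.17995728 0.066     ] 189.38611665296608 0.11440085301253629 [225 154  19  19 280]
[-0.05547631  0.01207025] 167.72518950725234 0.05677421826780564 10.575 [1.37565591 2.87338867 0.53679533]
```

carry_out([
  {"fingers":1,"dx":0,"dy":-0.15,"dz":0,"rx":0,"ry":0,"rz":0},
  {"fingers":1,"dx":0,"dy":-0.15,"dz":0,"rx":0,"ry":0,"rz":0},
  {"fingers":1,"dx":0,"dy":0,"dz":-1,"rx":0,"ry":0,"rz":0},
  {"fingers":1,"dx":0,"dy":0,"dz":-1,"rx":0,"ry":0,"rz":0},
  {"fingers":1,"dx":0,"dy":0,"dz":-1,"rx":0,"ry":0,"rz":0},
  {"fingers":1,"dx":0,"dy":0,"dz":-1,"rx":0,"ry":0,"rz":0},
  {"fingers":1,"dx":0,"dy":0,"dz":-1,"rx":0,"ry":0,"rz":0},
  {"fingers":1,"dx":0,"dy":0,"dz":-1,"rx":0,"ry":0,"rz":0},
])

```text
time_s: 11.58
tool_pos: [0.5015, 0.1826, 0.2077]
tool_rot: [179.9, 0.0, 0.0]
force: [0.1, 0.2, 0.5]
grip_width: 0.0007
```

carry_out([
  {"fingers":1,"dx":0.23,"dy":0.98,"dz":0,"rx":0,"ry":0,"rz":0},
  {"fingers":1,"dx":0.23,"dy":0.98,"dz":0,"rx":0,"ry":0,"rz":0},
  {"fingers":1,"dx":0.23,"dy":0.98,"dz":0,"rx":0,"ry":0,"rz":0},
  {"fingers":1,"dx":0.23,"dy":0.98,"dz":0,"rx":0,"ry":0,"rz":0},
  {"fingers":1,"dx":0.23,"dy":0.98,"dz":0,"rx":0,"ry":0,"rz":0},
  {"fingers":1,"dx":0.23,"dy":0.98,"dz":0,"rx":0,"ry":0,"rz":0},
  {"fingers":1,"dx":0.23,"dy":0.98,"dz":0,"rx":0,"ry":0,"rz":0},
  {"fingers":1,"dx":0.23,"dy":0.98,"dz":0,"rx":0,"ry":0,"rz":0},
  {"fingers":1,"dx":0.23,"dy":0.98,"dz":0,"rx":0,"ry":0,"rz":0},
  {"fingers":1,"dx":0.23,"dy":0.98,"dz":0,"rx":0,"ry":0,"rz":0},
  {"fingers":1,"dx":0.23,"dy":0.98,"dz":0,"rx":0,"ry":0,"rz":0},
  {"fingers":1,"dx":0,"dy":0,"dz":0,"rx":0,"ry":0,"rz":0},
])

```text
time_s: 13.08
tool_pos: [0.5775, -0.1438, 0.2062]
tool_rot: [179.9, 0.1, -0.2]
force: [-0.4, 0.3, 0.0]
grip_width: 0.0004
```

```bash
python3 - <<'E'
from h import *
o=sensors.get_obs();print(o['tool_pos'],o['force'])
d=imaging.read_camera("top")
for n,r,off in [('pink',((160,120,90),(179,255,255)),0),('blue',((100,120,60),(115,255,255)),180),('green',((55,120,60),(80,255,255)),270)]:
    b=blob(d,*r,(165,145,300,310));p=px2w(d,*b[0],.066);print(n,p,ang(p,off),np.linalg.norm(p[:2]-C),b[1],np.linalg.norm(p[:2]-M))
print('sanit',px2w(d,382,128,.05))
cv2.imwrite("pics/t5.png",d["color"][:,:,::-1])
E
```

```text
[ 0.57751803 -0.14384191  0.2062107 ] [-0.39578395  0.27583469  0.04629409]
pink [0.44461954 0.14276016 0.066     ] 189.32716434479843 0.11439284568212502 [237 252  20  20 305] 0.0008995391153449907
blue [0.67029603 0.17992996 0.066     ] 189.37859201866544 0.11432419097431641 [225 154  19  19 281] 0.22934017978835256
green [0.53876094 0.27420173 0.066     ] 189.42385555269703 0.11444628990838647 [180 209  20  19 290] 0.16165970822214254
sanit [ 0.77282965 -0.16481343  0.05      ]
```

View pics/t5.png

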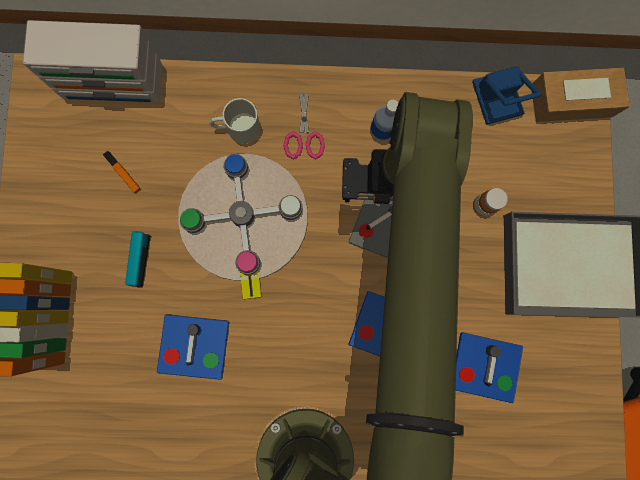

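carry_out([
  {"fingers":1,"dx":0,"dy":-0.2,"dz":1,"rx":0,"ry":0,"rz":0},
  {"fingers":1,"dx":0,"dy":0,"dz":1,"rx":0,"ry":0,"rz":0},
  {"fingers":1,"dx":0,"dy":0,"dz":1,"rx":0,"ry":0,"rz":0},
  {"fingers":1,"dx":0,"dy":0,"dz":1,"rx":0,"ry":0,"rz":0},
  {"fingers":1,"dx":0,"dy":0,"dz":0.9,"rx":0,"ry":0,"rz":0},
  {"fingers":1,"dx":0,"dy":0,"dz":0.7,"rx":0,"ry":0,"rz":0},
  {"fingers":1,"dx":0,"dy":0,"dz":0.35,"rx":0,"ry":0,"rz":0},
  {"fingers":1,"dx":0,"dy":0,"dz":0,"rx":0,"ry":0,"rz":0},
])

```text
time_s: 14.12
tool_pos: [0.5777, -0.1335, 0.0281]
tool_rot: [-180.0, 0.1, 0.1]
force: [0.1, -0.8, 0.7]
grip_width: 0.0001
```

```bash
python3 - <<'E'
from h import *
o=sensors.get_obs();prev=o['tool_pos'][:2];print(o['tool_pos'],o['force'])
P=np.array([.5776,-.1985])
for a in list(range(95,170,5))+[172]:
    q=P+.060*np.array([np.cos(np.radians(a)),np.sin(np.radians(a))]);v=np.round((q-prev)/.03,2);prev=prev+v*.03
    print(a,v[0],-v[1])
d=imaging.read_camera("scene")
cv2.imwrite("pics/s6.png",cv2.resize(d["color"][180:330,180:380],(800,600))[:,:,::-1])
E
```

```text
[ 0.5777033  -0.13348627  0.02809376] [ 0.09200411 -0.84354533  0.66715785]
95 -0.18 0.17
100 -0.17 0.03
105 -0.17 0.04
110 -0.17 0.05
115 -0.16 0.06
120 -0.15 0.09
125 -0.15 0.09
130 -0.14 0.11
135 -0.13 0.11
140 -0.12 0.13
145 -0.1 0.14
150 -0.1 0.15
155 -0.08 0.15
160 -0.06 0.16
165 -0.06 0.17
172 -0.04 0.24
```

View pics/s6.png

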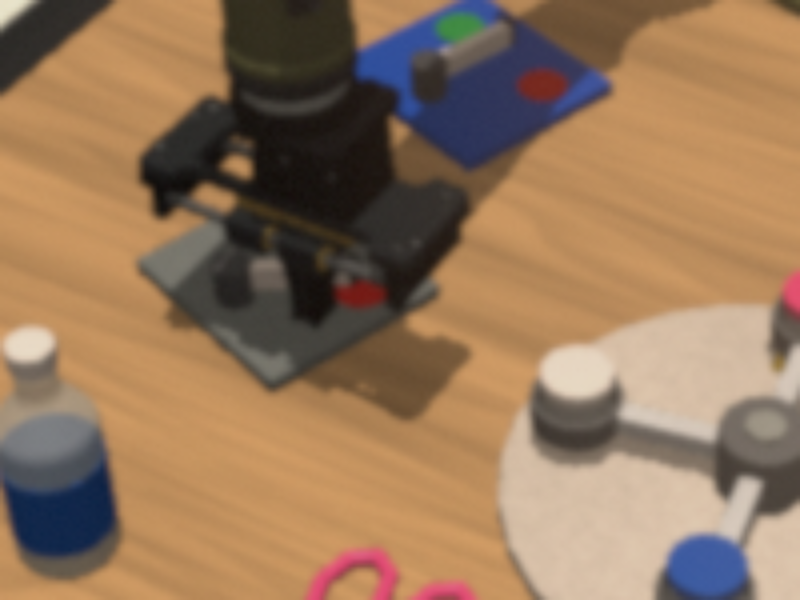

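The finger is down behind the pointer (finger at about (310,310), pointer bar at (268,275), red patch at (360,293)); everything is clear. I'll sweep it round the pivot.

carry_out([
  {"fingers":1,"dx":-0.18,"dy":0.17,"dz":0.03,"rx":0,"ry":0,"rz":0},
  {"fingers":1,"dx":-0.17,"dy":0.03,"dz":0,"rx":0,"ry":0,"rz":0},
  {"fingers":1,"dx":-0.17,"dy":0.04,"dz":0,"rx":0,"ry":0,"rz":0},
  {"fingers":1,"dx":-0.17,"dy":0.05,"dz":0,"rx":0,"ry":0,"rz":0},
  {"fingers":1,"dx":-0.16,"dy":0.06,"dz":0,"rx":0,"ry":0,"rz":0},
  {"fingers":1,"dx":-0.15,"dy":0.09,"dz":0,"rx":0,"ry":0,"rz":0},
  {"fingers":1,"dx":-0.15,"dy":0.09,"dz":0,"rx":0,"ry":0,"rz":0},
  {"fingers":1,"dx":-0.14,"dy":0.11,"dz":0,"rx":0,"ry":0,"rz":0},
])

```text
time_s: 15.18
tool_pos: [0.539, -0.1538, 0.0275]
tool_rot: [-180.0, 0.0, 0.0]
force: [1.8, 1.3, -1.0]
grip_width: 0.0004
```

carry_out([
  {"fingers":1,"dx":-0.13,"dy":0.11,"dz":0,"rx":0,"ry":0,"rz":0},
  {"fingers":1,"dx":-0.12,"dy":0.13,"dz":0,"rx":0,"ry":0,"rz":0},
  {"fingers":1,"dx":-0.1,"dy":0.14,"dz":0,"rx":0,"ry":0,"rz":0},
  {"fingers":1,"dx":-0.1,"dy":0.15,"dz":0,"rx":0,"ry":0,"rz":0},
  {"fingers":1,"dx":-0.08,"dy":0.15,"dz":0,"rx":0,"ry":0,"rz":0},
  {"fingers":1,"dx":-0.06,"dy":0.16,"dz":0,"rx":0,"ry":0,"rz":0},
  {"fingers":1,"dx":-0.06,"dy":0.17,"dz":0,"rx":0,"ry":0,"rz":0},
  {"fingers":1,"dx":0,"dy":0,"dz":0,"rx":0,"ry":0,"rz":0},
])

```text
time_s: 16.18
tool_pos: [0.5195, -0.185, 0.0275]
tool_rot: [180.0, 0.0, -0.0]
force: [0.1, 0.3, -0.8]
grip_width: 0.0007
```

```bash
python3 - <<'E'
from h import *
o=sensors.get_obs();print(o['tool_pos'],o['force'])
d=imaging.read_camera("scene")
print(w2px(d,[.5004,-.2187,.012]),w2px(d,[.5776,-.1985,.043]))
cv2.imwrite("pics/s7.png",cv2.resize(d["color"][180:330,180:380],(800,600))[:,:,::-1])
cv2.imwrite("pics/w7.png",imaging.read_camera("wrist")["color"][:,:,::-1])
E
```

```text
[ 0.51947376 -0.18495565  0.02745152] [ 0.1362997   0.32995717 -0.75889754]
[248.22499428 234.48044657] [236.45218384 245.3217344 ]
```

View pics/s7.png

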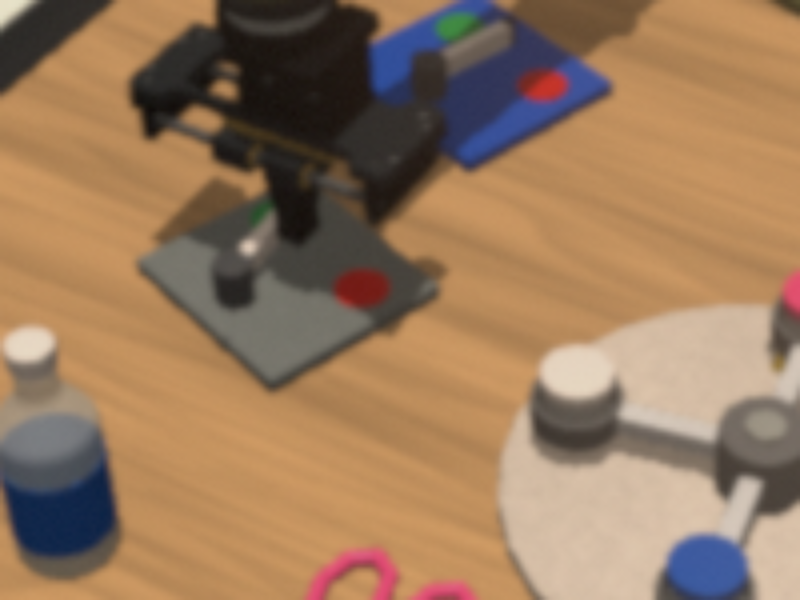

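View pics/w7.png

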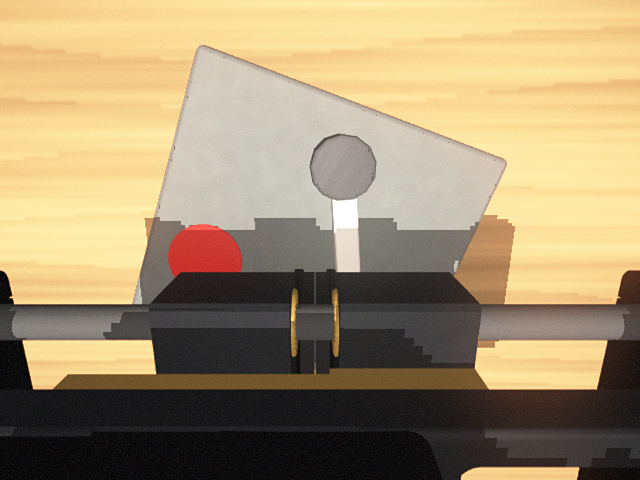

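carry_out([
  {"fingers":1,"dx":-0.02,"dy":0.1,"dz":0,"rx":0,"ry":0,"rz":0},
  {"fingers":1,"dx":-0.02,"dy":0.1,"dz":0,"rx":0,"ry":0,"rz":0},
  {"fingers":1,"dx":-0.01,"dy":0.1,"dz":0,"rx":0,"ry":0,"rz":0},
  {"fingers":1,"dx":0,"dy":0.06,"dz":0,"rx":0,"ry":0,"rz":0},
  {"fingers":1,"dx":0,"dy":0.04,"dz":0,"rx":0,"ry":0,"rz":0},
  {"fingers":1,"dx":0,"dy":0,"dz":0,"rx":0,"ry":0,"rz":0},
  {"fingers":1,"dx":0,"dy":-0.2,"dz":0,"rx":0,"ry":0,"rz":0},
  {"fingers":1,"dx":0,"dy":-0.2,"dz":0,"rx":0,"ry":0,"rz":0},
  {"fingers":1,"dx":0,"dy":0,"dz":0,"rx":0,"ry":0,"rz":0},
])

```text
time_s: 17.4
tool_pos: [0.5184, -0.1833, 0.0276]
tool_rot: [180.0, 0.0, 0.1]
force: [-0.5, 0.5, -0.4]
grip_width: 0.0003
```

carry_out([
  {"fingers":1,"dx":0,"dy":0,"dz":-1,"rx":0,"ry":0,"rz":0},
  {"fingers":1,"dx":0,"dy":0,"dz":-1,"rx":0,"ry":0,"rz":0},
  {"fingers":1,"dx":0,"dy":0,"dz":-1,"rx":0,"ry":0,"rz":0},
  {"fingers":1,"dx":0,"dy":0,"dz":-1,"rx":0,"ry":0,"rz":0},
  {"fingers":1,"dx":0,"dy":0,"dz":-1,"rx":0,"ry":0,"rz":0},
  {"fingers":1,"dx":0,"dy":0,"dz":-1,"rx":0,"ry":0,"rz":0},
  {"fingers":1,"dx":0,"dy":-1,"dz":0,"rx":0,"ry":0,"rz":0},
  {"fingers":1,"dx":0,"dy":-1,"dz":0,"rx":0,"ry":0,"rz":0},
  {"fingers":1,"dx":0,"dy":-1,"dz":0,"rx":0,"ry":0,"rz":0},
  {"fingers":1,"dx":0,"dy":-1,"dz":0,"rx":0,"ry":0,"rz":0},
  {"fingers":1,"dx":0,"dy":-1,"dz":0,"rx":0,"ry":0,"rz":0},
  {"fingers":1,"dx":0,"dy":-1,"dz":0,"rx":0,"ry":0,"rz":0},
])

```text
time_s: 18.9
tool_pos: [0.5182, -0.0033, 0.2076]
tool_rot: [180.0, -0.0, 0.0]
force: [0.4, 1.3, 0.7]
grip_width: 0.0003
```

```bash
python3 - <<'E'
from h import *
o=sensors.get_obs();print(o['tool_pos'],o['force'])
d=imaging.read_camera("scene")
cv2.imwrite("pics/s8.png",d["color"][:,:,::-1])
d=imaging.read_camera("top")
cv2.imwrite("pics/t8.png",cv2.resize(d["color"][180:275,340:435],None,fx=6,fy=6,interpolation=cv2.INTER_CUBIC)[:,:,::-1])
for n,r,off in [('pink',((160,120,90),(179,255,255)),0)]:
  try:
    b=blob(d,*r,(165,145,300,310));p=px2w(d,*b[0],.066);print(n,p,b[1],np.linalg.norm(p[:2]-M))
  except Exception as e: print(e)
E
```

```text
[ 0.51818907 -0.00334816  0.20760339] [0.39256259 1.29480782 0.71164917]
pink [0.44455129 0.14278524 0.066     ] [237 252  20  20 304] 0.0008301564875695692
```

View pics/s8.png

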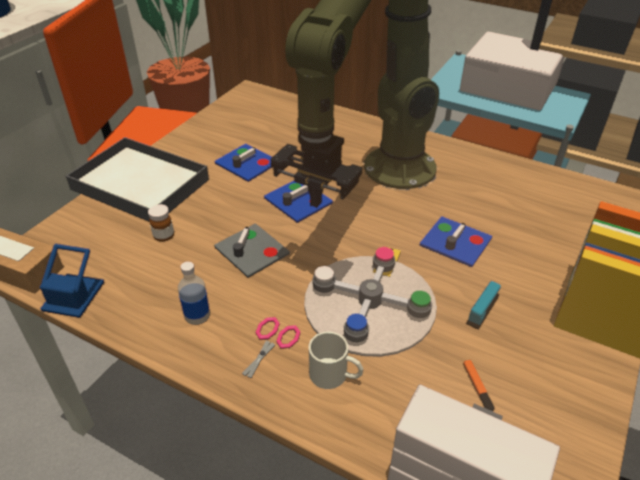

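View pics/t8.png

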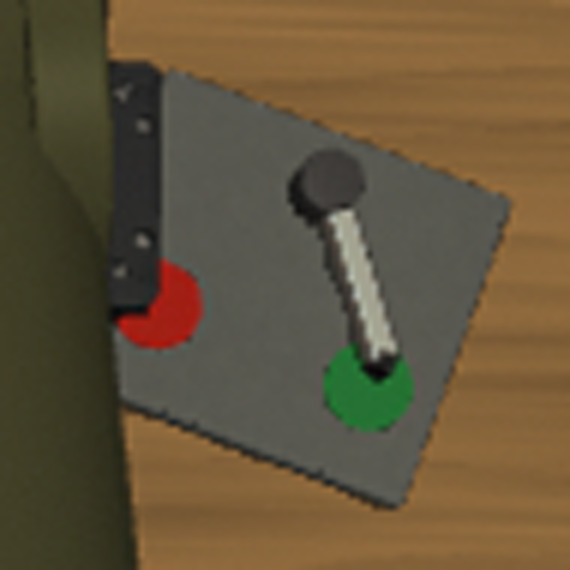

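```bash
python3 - <<'E'
from h import *
d=imaging.read_camera("top")
f=lambda u,v:(340+(u+.5)/6-.5,180+(v+.5)/6-.5)
t=px2w(d,*f(380,380),.031);print(t,np.linalg.norm(t[:2]-[.5004,-.2187]))
E
```

```text
[ 0.50060043 -0.21973475  0.031     ] 0.0010539842363743268
```

Pink pot is about 1 mm from the mark, the pointer tip about 1 mm from the green patch centre, and the arm is clear at z = 0.21.

```bash
python3 - <<'E'
from cell import ticket
print(ticket.sign_off())
E
```

```text
the job is handed in; nothing more can be done
None
```

The pink pot is at the yellow collection mark and the pointer tip is over the green patch. I handed the job in at about 19 s of the 64 s allowed.

- **Carousel:** I pushed it anticlockwise by the pink pot's arm with the closed fingertips, through about 143°. The overhead camera then put the pink pot about 1 mm from the mark, both just after the push and after the pointer work.
- **Pointer:** I swept it from red to green with the same fingertips. The last overhead check put its tip about 1 mm from the middle of the green patch.
- **Forces:** The pushing forces I read were all about 5 N or less. They were read only at the end of each move call and while pictures were taken, so brief peaks in between would not show.
- **Other objects:** In the last pictures all four pots stood in their holders. The other things on the table looked unmoved by eye; I did not measure their positions. The arm was clear of everything, with the fingertips 0.21 m above the table.
- **Checks that failed:** The first move call was refused because each row must list every value, and the robot did not move. One overhead picture during the first push did not show the pink lid because the arm hid it, so I followed that push with the other cameras. No checks disagreed.

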